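# Unlatch the nozzle arm and hold it level over the chip stage

### The arm

A 6-joint arm with a two-finger parallel gripper is mounted at the origin on the work surface. World frame = base frame: x ahead of the robot, y to its left, z up, the work surface at z = 0. Lengths are in mm, angles in rad, forces in N, time in s.
With the tool pointing down it reaches from about 350 to 875 mm from the base axis. Payload 4.2 kg.
Tool frame: the origin (TCP) lies on the centre line of the jaws, within the pads' length; the fingertips stand 14 mm ahead of it and the grasp point (between the pads) lies 5 mm behind it (tcp_to_tips is the distance from the TCP to the fingertips, in mm); z points along the fingers, y is the direction in which the jaws open and shut (so a half turn about z gives the same grasp; the last joint's range is limited). The gripper opens to 85 mm and grips with 20 to 120 N. Pads are 22 mm wide; open, the fingers measure 114 mm over their backs; the gripper's body (76 mm by 85 mm) begins 54 mm behind the grasp point. The pads swing forward as they close: fully open they stand 13 mm farther back than shut.
Start: joints at [1.377, 0.385, 0.008, 0, -1.194, -0.259], TCP at [273.394, 562.009, 222.912] pointing down, gripper open.
Joint ranges: [-3.14, 3.14], [-1.21, 2.06], [-1.07, 1.41], [-3.16, 2.05], [-2.99, -0.16], [-3.1, 3.1]. Speed limits (rad/s): [2.79, 2.79, 3.14, 3.14, 3.14, 3.14].

### API

Orientations are given as a unit quaternion [x, y, z, w].
In Python, from bench import read_state, get_image, job_done, tcp_to_tips gives the robot as it stands. The module is installed in compiled form; this text tells all that it offers.
- The arm moves only by the tool play_rows, never from a script. Its argument "targets" is a list of rows, each an object of numbers: "gripper": the gripper's target within -1 to 1 (shut at 1, half-way at 0, fully open at -1); "tx", "ty", "tz": the shift along the tool's x, y, z scaled (see below); "spin": the turn about the tool's z scaled (see below). A call has 1 to 12 rows; each row is the pose to reach, as a shift and turn from the pose commanded when the call began, along the tool's axes at that moment; what a row does not reach only later rows make up. The controller multiplies each number of a shift by 0.25 m and each number of a turn by pi/4 rad. A row lasts 1/8 s, in which the tool goes at most 62.5 mm and 10.7 degrees, less where a joint would pass 70% of its speed; a pose out of reach is approached as far as the arm can. A call with a number of a shift or a turn outside -1 to 1 is refused whole. A call with a gripper value outside its range is refused whole. The fingers move at their own pace and stop on an object; the grip force is fixed at half the most. Time passes only in rows, so rows that repeat a pose let the fingers close. It gives the time, the measured TCP pose, the force and the opening at its end, in the units of the state.
- read_state(): the state, without advancing time (a new reading comes with each control period).
- get_image(name): name is "scene" or "top" or "wrist"; returns a dict with "frame" (384x512x3 uint8, red, green, blue), "depth" (384x512 float32, mm along the optical axis (not along the pixel's ray), 0 where there is no reading), "mtx" (3x3 intrinsics, pixels), "world_to_cam" (4x4, takes a point from world to camera coordinates). Camera axes: x right, y up, looking along -z (the intrinsics and any distortion apply to the point x, -y, -z); pixel columns grow to the right and rows downward; lengths in mm; the calibration is good to about 2 mm. A picture is of the moment at which its call begins.
- job_done(): hands the job in, once; it reports no verdict.
The state is a dict: "clock": time; "joints": joint angles; "joint_vel": joint speeds; "joint_efforts": joint torques, N m; "position": TCP position; "ee_rot": TCP orientation; "contact_force": force on the tool from outside, world axes, zero at the start; "wrist_torque": the same for the moment, N m; "gripper_width": finger opening in mm.
Only numpy, scipy, OpenCV 4.12 (cv2) and the standard library are available. Lean on these libraries where they do the work, as an engineer would, in place of code of your own. Each camera call takes 0.05 s, during which the arm holds its last target.

### The job

Turn the latch knob on the parking rest a quarter turn anticlockwise until it clicks open, then pick the head-heavy nozzle arm up by its balance point and carry it over to the chip stage. Finish while holding it there, level and still, with the nozzle over the chip's well and the foot over the saddle, about 20 mm clear above the tips of the two dowel pins, ready to be lowered: do not set it down or let go. Never tip the arm steeply or knock it against the stage, and leave the other things on the bench where they are.

Things in the scene. Friction and masses are not known exactly. Their poses are not given: they have to be found in the camera images.
- head_arm: The nozzle arm, one loose rigid piece, 0.37 to 0.6 kg: an aluminium bar with a steel head block (28 long x 38 wide x 30 mm high, a beige knurled fitting 11 mm tall on top, a brass nozzle under it) at one end and a thin steel foot plate (28 x 36 x 10 mm, under the bar) at the other. Origin and axes as bar_centre: x from foot to head, z up. At the start it lies level in the rest.
- bar_centre (a point): Centre of the arm's bar, half-way up, 75 mm above the bench at the start. Bar 170 mm long (x), 18 wide (y), 14 high (z). Head block from x = +60 to +88 mm, foot from -88 to -60. The arm is head-heavy: it balances at x = +30 mm (towards the head), on the bare bar, where it can be pinched across its 18 mm width from above, with free air on both sides and over 50 mm below the bar.
- nozzle_tip (a point): Tip of the brass nozzle under the head block: x = +74 mm, 40 mm below the bar's centre.
- foot_under (a point): Middle of the foot plate's underside: x = -74 mm, 17 mm below the bar's centre.
- rest: The parking rest: fixed grey base 270 x 80 x 10 mm with a fork under the arm's head, a block under its foot (both with low side cheeks, lower than the bar) and the latch post behind the foot, 116 mm from the bar's centre. Origin on the bench straight under the parked bar's centre; x points to the head end. With the latch open the arm lifts straight up.
- latch_grip (a point): Gripping point of the latch knob, on its upright axis, 121 mm above the bench. Wing grip: a black upright blade 42 mm long (x of this frame, which turns with the knob), 12 thick (y), from 98 to 130 mm above the bench, on a hub 26 mm across. Under it a steel finger points along +x, 46 mm from the axis; shut, it lies 3 mm over the bar's foot end and keeps the arm in.
- latch (a joint): Angle of the latch knob: 0 shut (finger over the bar), 1.57 open (finger a quarter turn aside); grows anticlockwise as seen from above. A spring plunger clicks into a notch at each end: it resists turning with about 0.08 N m at first, less towards half-way, tips over there (0.79) and then drives the knob on to the open notch by itself, also when let go.
- stage: The chip stage: a fixed aluminium plate 220 x 104 mm on a black base 240 x 124 mm, its top 26 mm above the bench, with the saddle at one end and the glass chip with the well at the other. Origin on the bench midway between well and saddle; x points to the well.
- well (a point): Centre of the rim of the chip's well, a white cup 24 mm across on the glass chip; the rim is 36 mm above the bench and 148 mm along the stage from the saddle.
- saddle (a point): Centre of the top of the saddle, an aluminium block 30 x 38 mm, top 62 mm above the bench, on which the arm's foot will be mounted; two steel dowel pins stand 8 mm above it, to either side of this point. x runs along the stage towards the well.
- post: Bystander: steel post with a knurled collar, 29 mm wide, 73 mm tall, beyond the rest's head end. Origin at its underside, at its centre.
- vial: Bystander: small amber vial with a white cap, 28 mm wide, 55 mm tall, beyond the stage's well end. Origin at its underside, at its centre.
- beaker: Bystander: glass beaker, 68 mm wide, 85 mm tall, at the far middle of the bench. Origin at its underside, at its centre.
- driver: Bystander: screwdriver with a black handle, 170 mm long, lying between rest and stage. Origin at its underside, at its middle along its length.
- tray: Bystander: grey divided parts tray, 110 x 85 x 30 mm, at the left. Origin at its underside, at its centre.
- slide_box: Bystander: white slide box with a clear lid, 87 x 77 x 33 mm, at the right. Origin at its underside, at its centre.
- angle: Bystander: aluminium angle bracket, 50 x 40 x 60 mm, front left. Origin at its underside, at its centre.

How it is judged:
By the outcome, as a careful person would: the job done as asked, in the order asked, and still so for the second after the job is handed in, while the arm keeps its last pose, push and grip.
It also fails if it takes over 56 s, if anything falls off the work surface, if the arm or the gripper's body presses on something with over 40 N, if the wrist force passes 120 N, or if a joint passes its speed limit or range.

## Working session

There is one attempt and no reset: what is moved stays moved. The work goes in short steps, Python scripts to look and compute and a tool call to move; the robot and the scene stay as the last step left them, time stands still between calls to the robot, and variables do not carry over. Pictures are saved under pics/ and viewed, and the job is handed in when it is done.

Besides the shell and the picture viewer there is one more tool, called after "Call:" as a command line: name --argument value ..., lists and objects as JSON in quotes. play_rows: Moves the arm, as the interface text tells. Its arguments: {"type":"object","properties":{"targets":{"type":"array","items":{"type":"object","properties":{"gripper":{"type":"number"},"tx":{"type":"number","minimum":-1,"maximum":1},"ty":{"type":"number","minimum":-1,"maximum":1},"tz":{"type":"number","minimum":-1,"maximum":1},"spin":{"type":"number","minimum":-1,"maximum":1}}}}},"required":["targets"]}

```bash
mkdir -p pics; ls
python3 - <<'E'
from bench import *
import cv2,numpy as np
print(read_state(), tcp_to_tips)
for n in ["scene","top","wrist"]:
    d=get_image(n); cv2.imwrite(f"pics/{n}0.png",d["frame"][:,:,::-1]); np.savez(f"{n}0.npz",**d)
    print(n,d["mtx"].tolist(),np.round(d["world_to_cam"],3).tolist())
E
```

```text
pics
{'clock': 0.0, 'joints': array([ 1.37658920e+00,  3.85538647e-01,  6.64554221e-03, -5.21481942e-04,
       -1.19397644e+00, -2.58615883e-01]), 'joint_vel': array([-0.00064599,  0.00056698,  0.00062011, -0.00063194, -0.00110823,
       -0.00111543]), 'joint_efforts': array([-5.25372070e-05, -3.92286372e+01,  1.88396662e+01,  4.18629304e+00,
       -4.64885714e-03,  8.12877147e-06]), 'position': array([273.148543  , 561.49457121, 221.83677895]), 'ee_rot': array([ 9.74456069e-01, -2.24575680e-01, -2.08844477e-04,  1.04387335e-03]), 'contact_force': array([-0.17599843,  0.46701782,  0.16896107]), 'wrist_torque': array([ 0.02056998, -0.03281847, -0.03852349]), 'gripper_width': 85.3038323161308} 14.0
scene [[379.1289115008855, 0.0, 255.92067962130946], [0.0, 379.1289115008855, 192.03335137231437], [0.0, 0.0, 1.0]] [[-0.325, 0.946, -0.014, 196.273], [-0.692, -0.227, 0.685, 332.451], [0.645, 0.232, 0.728, -1520.088], [0.0, 0.0, 0.0, 1.0]]
top [[463.93990771403907, 0.0, 259.5120711027971], [0.0, 463.93990771403907, 192.5892623957257], [0.0, 0.0, 1.0]] [[-0.002, -1.0, 0.001, 5.713], [0.995, -0.002, 0.103, -545.962], [-0.103, 0.001, 0.995, -1337.681], [0.0, 0.0, 0.0, 1.0]]
wrist [[312.42697820583476, 0.0, 256.2497293594022], [0.0, 312.42697820583476, 192.2048173247684], [0.0, 0.0, 1.0]] [[-0.439, -0.899, 0.002, 624.091], [0.864, -0.422, -0.274, 35.166], [0.247, -0.118, 0.962, -378.645], [0.0, 0.0, 0.0, 1.0]]
```

View pics/scene0.png

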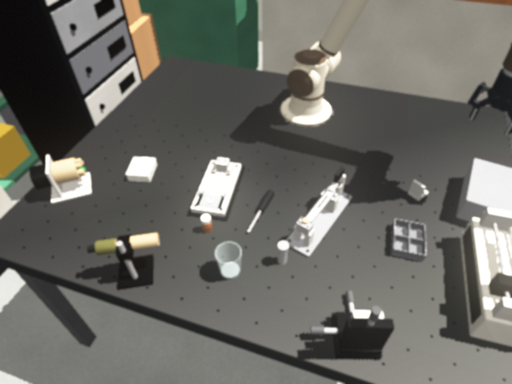

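View pics/top0.png

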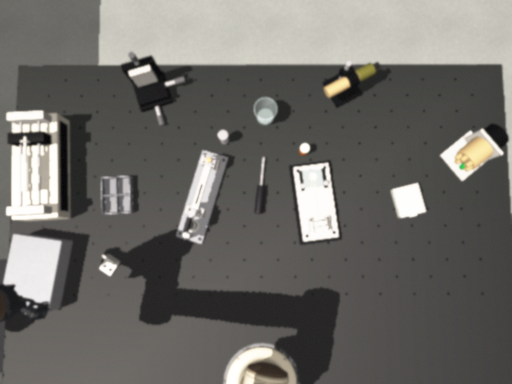

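View pics/wrist0.png

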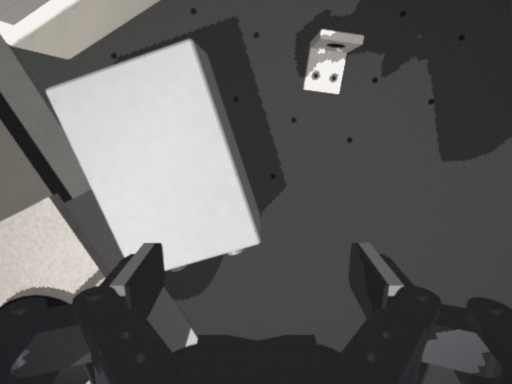

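```bash
cat > h.py <<'E'
import numpy as np,cv2
def back(d,u,v,z=None):
    K=d["mtx"];T=d["world_to_cam"]
    r=np.array([(u-K[0,2])/K[0,0],-(v-K[1,2])/K[1,1],-1.0])
    R=T[:3,:3];t=T[:3,3];c=-R.T@t;w=R.T@r
    if z is None:
        s=d["depth"][int(round(v)),int(round(u))]
    else: s=(z-c[2])/w[2]
    return c+s*w
def proj(d,p):
    K=d["mtx"];T=d["world_to_cam"]
    q=(T[:3,:3]@np.array(p,float).T).T+T[:3,3]if np.ndim(p)==1 else np.array(p)@T[:3,:3].T+T[:3,3]
    q=np.atleast_2d(q)
    return np.c_[K[0,0]*q[:,0]/-q[:,2]+K[0,2],-K[1,1]*q[:,1]/-q[:,2]+K[1,2]]
def cloud(d):
    v,u=np.mgrid[0:384,0:512]
    K=d["mtx"];T=d["world_to_cam"];s=d["depth"]
    c=np.stack([(u-K[0,2])/K[0,0]*s,-(v-K[1,2])/K[1,1]*s,-s],-1)
    w=(c-T[:3,3])@T[:3,:3]
    w[s<=0]=np.nan
    return w
E
python3 - <<'E'
from h import *
d=np.load("top0.npz");f=d["frame"][:,:,::-1]
c=cv2.resize(f[120:260,160:250],None,fx=5.5,fy=4*1.05*1.3,interpolation=cv2.INTER_CUBIC)
c=cv2.resize(f[140:250,165:240],None,fx=5.4,fy=5.4,interpolation=cv2.INTER_CUBIC)
c2=cv2.resize(f[140:250,280:350],None,fx=5.4,fy=5.4,interpolation=cv2.INTER_CUBIC)
cv2.imwrite("pics/crop0.png",np.hstack([c,c2]))
w=cloud(d)
for n,(u0,v0,u1,v1) in {"rest":(172,145,235,250),"stage":(285,155,345,250)}.items():
    q=w[v0:v1,u0:u1].reshape(-1,3)
    for lo,hi in [(5,15),(20,32),(33,45),(55,67),(70,77),(78,88),(88,96),(97,110),(115,135)]:
        s=q[(q[:,2]>lo)&(q[:,2]<hi)]
        if len(s)>5: print(n,lo,hi,len(s),np.round(s.mean(0),1),np.round(s.min(0)),np.round(s.max(0)))
print(back(d,450,100))
E
```

```text
rest 5 15 1599 [536.1 172.8   9.7] [381.  80.   5.] [693. 269.  15.]
rest 20 32 18 [500.4 171.6  25.2] [422. 124.  20.] [625. 212.  32.]
rest 33 45 22 [514.3 168.   40.1] [416. 124.  35.] [630. 204.  45.]
rest 55 67 67 [535.  170.5  63.3] [416. 121.  56.] [651. 217.  67.]
rest 70 77 59 [524.2 172.9  73.2] [416. 126.  70.] [635. 211.  77.]
rest 78 88 355 [553.8 171.3  83. ] [407. 128.  78.] [651. 221.  88.]
rest 88 96 162 [543.4 174.5  91.2] [407. 128.  88.] [647. 218.  96.]
rest 97 110 43 [530.  175.9 101.1] [432. 141.  97.] [637. 214. 109.]
rest 115 135 74 [450.3 201.5 128.8] [431. 191. 115.] [470. 212. 135.]
stage 5 15 713 [ 518.9 -152.8    8.4] [ 380. -249.    5.] [662. -71.  15.]
stage 20 32 2123 [ 522.1 -159.2   26.5] [ 407. -225.   20.] [634. -95.  32.]
stage 33 45 266 [ 524.7 -156.7   37.3] [ 430. -218.   33.] [ 627. -108.   45.]
stage 55 67 131 [ 446.7 -168.8   61.8] [ 432. -188.   55.] [ 464. -150.   67.]
[ 832.03069669 -578.71717727    4.98621444]
```

View pics/crop0.png

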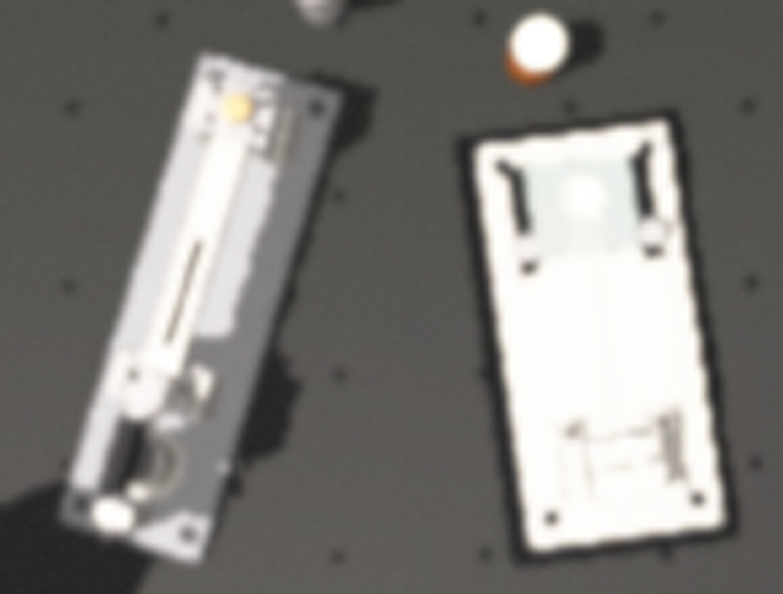

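Run:
```python
from h import *
d=np.load("top0.npz");o=[165,140]
def cr(l,z): return np.array([back(d,165+a/5.4-.4,140+b/5.4-.4,z) if x==0 else back(d,280+a/5.4-.4,140+b/5.4-.4,z) for x,a,b in l])
r=cr([(0,200,55),(0,340,95),(0,205,560),(0,62,515)],10)
print("rest",r.round(1).tolist(),r.mean(0).round(1)); 
e=(r[0]+r[1]-r[2]-r[3])/2;print(np.linalg.norm(e),np.degrees(np.arctan2(e[1],e[0])),np.linalg.norm(r[0]-r[1]))
s=cr([(1,472-405,145),(1,672-405,120),(1,725-405,530),(1,530-405,552)],26)
print("stage",s.round(1).tolist(),s.mean(0).round(1)); 
e=(s[0]+s[1]-s[2]-s[3])/2;print(np.linalg.norm(e),np.degrees(np.arctan2(e[1],e[0])),np.linalg.norm(s[0]-s[1]))
print("well",cr([(1,585-405,195)],36), "fitting",cr([(0,238,108)],93+8))
w=cloud(d);q=w[145:250,172:235].reshape(-1,3)
b=q[(q[:,2]>78)&(q[:,2]<86)]
print(b.round(0)[::12].tolist())
q=q[(q[:,2]>112)];print(q.round(0).tolist())
s=w[155:250,285:345].reshape(-1,3); t=s[(s[:,2]>58)&(s[:,2]<66)];print(cv2.minAreaRect(t[:,:2].astype(np.float32)))
```

```text
rest [[677.8, 178.7, 10.0], [655.1, 100.5, 10.0], [397.8, 172.9, 10.0], [422.4, 251.4, 10.0]] [538.3 175.9  10. ]
266.4210782950935 -15.810609551748042 81.44505932108463
stage [[624.0, -91.9, 26.0], [637.7, -202.1, 26.0], [413.2, -226.8, 26.0], [401.6, -121.2, 26.0]] [ 519.1 -160.5   26. ]
225.07286980935973 6.891431094561888 110.98260536258897
well [[ 594.73217052 -152.45423558   36.        ]] fitting [[631.79301769 147.22949501 101.        ]]
[[645.0, 157.0, 85.0], [625.0, 145.0, 85.0], [617.0, 148.0, 81.0], [611.0, 160.0, 81.0], [605.0, 165.0, 83.0], [600.0, 165.0, 80.0], [594.0, 165.0, 80.0], [591.0, 154.0, 83.0], [585.0, 156.0, 83.0], [580.0, 157.0, 78.0], [574.0, 159.0, 82.0], [568.0, 159.0, 83.0], [560.0, 176.0, 81.0], [554.0, 173.0, 83.0], [548.0, 176.0, 80.0], [542.0, 173.0, 82.0], [537.0, 171.0, 78.0], [531.0, 173.0, 81.0], [525.0, 175.0, 85.0], [520.0, 173.0, 82.0], [514.0, 178.0, 84.0], [506.0, 193.0, 79.0], [500.0, 195.0, 81.0], [491.0, 184.0, 83.0], [441.0, 194.0, 81.0]]
[[469.0, 201.0, 132.0], [469.0, 198.0, 132.0], [470.0, 197.0, 126.0], [469.0, 194.0, 127.0], [467.0,
[... 1097 characters left out ...]
[442.0, 209.0, 130.0], [442.0, 206.0, 131.0], [442.0, 204.0, 130.0], [442.0, 201.0, 127.0], [442.0, 198.0, 128.0], [440.0, 212.0, 131.0], [440.0, 209.0, 130.0], [440.0, 207.0, 128.0], [440.0, 203.0, 131.0], [440.0, 201.0, 129.0], [440.0, 200.0, 118.0], [437.0, 212.0, 131.0], [437.0, 209.0, 131.0], [437.0, 207.0, 125.0], [437.0, 203.0, 131.0], [437.0, 201.0, 128.0], [437.0, 200.0, 117.0], [434.0, 211.0, 131.0], [434.0, 210.0, 126.0], [434.0, 206.0, 130.0], [434.0, 203.0, 131.0], [434.0, 201.0, 129.0], [432.0, 209.0, 128.0], [431.0, 205.0, 134.0], [431.0, 203.0, 132.0], [432.0, 202.0, 124.0]]
((447.1714172363281, -169.11561584472656), (29.291423797607422, 38.41801071166992), 7.028844833374023)
```

```bash
cat > m.py <<'E'
import sys,numpy as np
from bench import read_state
def th(s):
    x,y,z,w=s["ee_rot"]; from scipy.spatial.transform import Rotation as R
    m=R.from_quat(s["ee_rot"]).as_matrix(); return np.arctan2(m[1,0],m[0,0]),m
def plan(x,y,z,deg):
    s=read_state();t,m=th(s)
    d=m.T@(np.array([x,y,z])-s["position"])/250
    dt=np.radians(deg)-t; sp=-dt/(np.pi/4)
    print("pos",s["position"].round(1),"deg",round(np.degrees(t),2),"F",s["contact_force"].round(1),"w",round(s["gripper_width"],1),"clk",s["clock"],"tilt",(m[:,2]).round(4))
    print("tx ty tz",d.round(4),"spin",round(sp,4))
if __name__=="__main__": plan(*map(float,sys.argv[1:5]))
E
python3 m.py 430 210 300 -15.8
```

```text
pos [273.2 561.6 222.1] deg -25.95 F [ 0.5 -0.4  0.1] w 85.4 clk 0.15 tilt [-6.0e-04 -1.6e-03 -1.0e+00]
tx ty tz [ 1.1794  0.9907 -0.3099] spin -0.2256
```

Call:
play_rows --targets '[{"gripper":-1,"tx":0.08,"ty":0.07,"tz":-0.1,"spin":-0.05},{"gripper":-1,"tx":0.22,"ty":0.18,"tz":-0.2,"spin":-0.1},{"gripper":-1,"tx":0.36,"ty":0.3,"tz":-0.28,"spin":-0.15},{"gripper":-1,"tx":0.5,"ty":0.42,"tz":-0.31,"spin":-0.2},{"gripper":-1,"tx":0.64,"ty":0.54,"tz":-0.31,"spin":-0.226},{"gripper":-1,"tx":0.78,"ty":0.66,"tz":-0.31,"spin":-0.226},{"gripper":-1,"tx":0.9,"ty":0.77,"tz":-0.31,"spin":-0.226},{"gripper":-1,"tx":1.0,"ty":0.86,"tz":-0.31,"spin":-0.226},{"gripper":-1,"tx":1.0,"ty":0.9,"tz":-0.31,"spin":-0.226},{"gripper":-1,"tx":1.0,"ty":0.9,"tz":-0.31,"spin":-0.226}]'

```text
clock: 1.4
position: [399.4, 250.1, 300.5]
ee_rot: [0.991, -0.137, -0.0, -0.0]
contact_force: [0.8, -1.0, -1.2]
gripper_width: 85.1
```

```bash
python3 m.py 450 201.5 300 -15.8
python3 - <<'E'
from bench import *
import cv2,numpy as np
d=get_image("wrist"); cv2.imwrite("pics/w1.png",d["frame"][:,:,::-1]); np.savez("w1.npz",**d)
T=d["world_to_cam"];print(-T[:3,:3].T@T[:3,3],T[2,:3])
E
```

```text
pos [399.4 250.1 300.5] deg -15.8 F [ 0.8 -1.  -1.2] w 85.1 clk 1.4 tilt [-0.e+00  4.e-04 -1.e+00]
tx ty tz [0.2477 0.1318 0.0018] spin 0.0
[467.28026538 230.66128941 451.03382635] [ 0.26354974 -0.07508334  0.96171931]
```

View pics/w1.png

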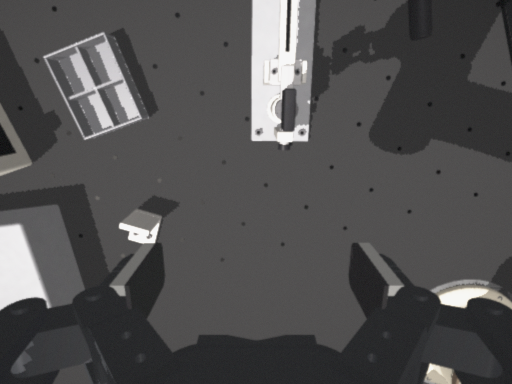

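```bash
python3 m.py 530 178 300 -15.8
```

```text
pos [399.5 250.7 300.5] deg -15.75 F [0.  0.2 0.8] w 85.6 clk 1.45 tilt [ 1.e-04  4.e-04 -1.e+00]
tx ty tz [0.5815 0.1382 0.0018] spin 0.0011
```

Call:
play_rows --targets '[{"gripper":-1,"tx":0.08,"ty":0.02},{"gripper":-1,"tx":0.22,"ty":0.05},{"gripper":-1,"tx":0.36,"ty":0.08},{"gripper":-1,"tx":0.5,"ty":0.12},{"gripper":-1,"tx":0.58,"ty":0.138},{"gripper":-1,"tx":0.58,"ty":0.138},{"gripper":-1,"tx":0.58,"ty":0.138}]'

```text
invalid input
```

```bash
python3 m.py 450 201.5 300 -15.8
python3 - <<'E'
from bench import *
from h import *
d=get_image("wrist"); cv2.imwrite("pics/w2.png",d["frame"][:,:,::-1]); np.savez("w2.npz",**d)
c=np.array([450,201.5]);e=np.array([np.cos(np.radians(-15.8)),np.sin(np.radians(-15.8))])
b=c+116*e
for n,p in dict(knob=[*c,130],bar=[*b,82],nozz=[*(b+74*e),109],foot=[*(b-85*e),82]).items(): print(n,proj(d,np.array(p)).round(1))
f=d["frame"][:,:,::-1]
cv2.imwrite("pics/w2c.png",cv2.resize(f[30:260,180:330],None,fx=2.6,fy=2.6,interpolation=cv2.INTER_CUBIC))
E
```

```text
pos [399.5 250.7 300.5] deg -15.75 F [0.  0.2 0.8] w 85.6 clk 1.45 tilt [ 1.e-04  4.e-04 -1.e+00]
tx ty tz [0.2479 0.1346 0.0018] spin 0.0011
knob [[289.9 112.2]]
bar [[288.4  -4. ]]
nozz [[ 293.7 -107.8]]
foot [[286.3  82.4]]
```

View pics/w2.png

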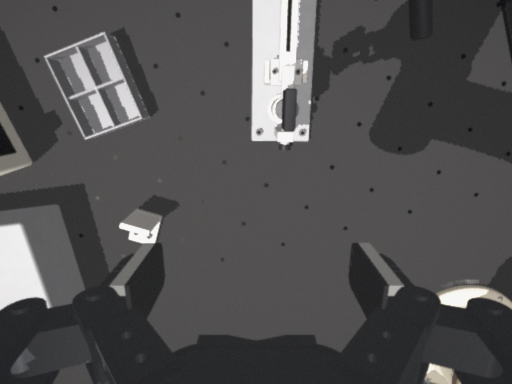

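View pics/w2c.png

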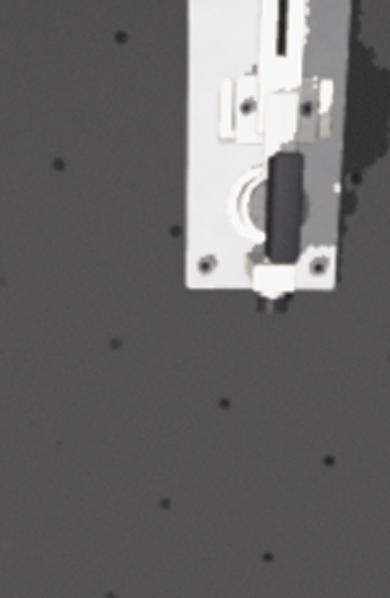

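Call:
play_rows --targets '[{"gripper":-1,"tx":0.08,"ty":0.02,"tz":0,"spin":0},{"gripper":-1,"tx":0.22,"ty":0.05,"tz":0,"spin":0},{"gripper":-1,"tx":0.36,"ty":0.08,"tz":0,"spin":0},{"gripper":-1,"tx":0.5,"ty":0.12,"tz":0,"spin":0},{"gripper":-1,"tx":0.58,"ty":0.138,"tz":0,"spin":0},{"gripper":-1,"tx":0.58,"ty":0.138,"tz":0,"spin":0},{"gripper":-1,"tx":0.58,"ty":0.138,"tz":0,"spin":0}]'

```text
clock: 2.38
position: [529.4, 178.4, 300.3]
ee_rot: [0.991, -0.137, -0.0, -0.0]
contact_force: [0.7, -0.8, -0.9]
gripper_width: 85.5
```

```bash
python3 m.py 450 201.5 300 -15.8
python3 - <<'E'
from bench import *
from h import *
d=get_image("wrist"); np.savez("w2.npz",**d)
c=np.array([450,201.5]);e=np.array([np.cos(np.radians(-15.8)),np.sin(np.radians(-15.8))])
b=c+116*e
for n,p in dict(knob=[*c,130],bar=[*b,82],nozz=[*(b+74*e),109],foot=[*(b-85*e),82]).items(): print(n,proj(d,np.array(p)).round(1))
f=d["frame"][:,:,::-1]
cv2.imwrite("pics/w3.png",f)
cv2.imwrite("pics/w3c.png",cv2.resize(f[60:290,180:330],None,fx=2.6,fy=2.6,interpolation=cv2.INTER_CUBIC))
E
```

```text
pos [529.4 178.4 300.3] deg -15.72 F [ 0.7 -0.8 -0.9] w 85.5 clk 2.375 tilt [-4.e-04  1.e-04 -1.e+00]
tx ty tz [-0.3308 -0.003   0.0014] spin 0.0017
knob [[255.5 245.2]]
bar [[255.6 136.3]]
nozz [[255.5  65.7]]
foot [[255.6 205.5]]
```

View pics/w3.png

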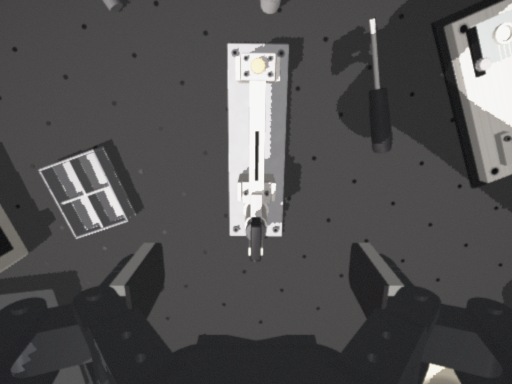

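View pics/w3c.png

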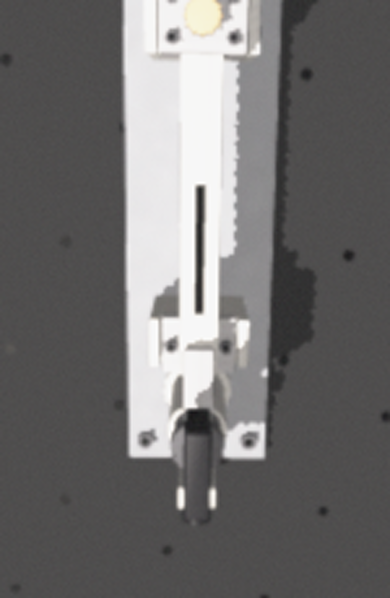

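Run:
```python
from h import *
d=np.load("w2.npz")
def g(a,b,z): return back(d,180+a/2.6-.3,60+b/2.6-.3,z)
h=g(202.5,14,107);B1=g(200.5,70,82);B2=g(199,305,82)
print("fit",h,"B",B1,B2); v=B1-B2;print(np.degrees(np.arctan2(v[1],v[0])))
k1=g(198,408,130);k2=g(196,521,130);print("knob",k1,k2,(k1+k2)/2,np.linalg.norm(k1-k2))
r=[g(128,457,10),g(266,457,10)];print(r,(r[0]+r[1])/2)
r2=[back(d,228,44,10),back(d,288.5,44.5,10)];print(r2)
m=(np.add(*r2)-np.add(*r))/2;print(np.degrees(np.arctan2(m[1],m[0])),np.linalg.norm(m),(np.add(*r2)+np.add(*r))/4)
w=cloud(d); hh=w[40:90,230:285].reshape(-1,3);print(np.nanmax(hh[:,2]))
f=hh[hh[:,2]>103];print(f.mean(0),len(f))
k=w[200:265,240:272].reshape(-1,3);k=k[(k[:,2]>122)&(k[:,2]<136)];print(cv2.minAreaRect(k[:,:2].astype(np.float32)),k.mean(0))
```

```text
fit [633.04369973 147.48406374 107.        ] B [614.23988893 153.55728498  82.        ] [514.52758687 182.41058053  82.        ]
-16.138616929095967
knob [482.71818885 191.84618198 130.        ] [432.31911248 207.01913631 130.        ] [457.51865066 199.43265914 130.        ] 52.63350113471208
[array([421.55441023, 252.02472326,  10.        ]), array([399.49523389, 174.00040167,  10.        ])] [410.52482206 213.01256246  10.        ]
[array([677.9413601 , 174.13578113,  10.        ]), array([656.10422621,  99.03693244,  10.        ])]
-16.59196605427414 267.64187656087284 [538.77380761 174.79945962  10.        ]
102.00323138586573
[nan nan nan] 0
((452.4373779296875, 200.2705078125), (11.245985984802246, 41.28362274169922), 74.02281188964844) [454.19899277 200.06335162 129.17698847]<stdin>:11: RuntimeWarning: Mean of empty slice.
  ret = um.true_divide(
```

```bash
python3 m.py 451.7 200.4 116 -16
```

```text
pos [529.3 178.4 300.5] deg -15.7 F [0.1 0.5 0.1] w 85.7 clk 2.425 tilt [-1.e-04  2.e-04 -1.e+00]
tx ty tz [-3.226e-01 -6.000e-04  7.381e-01] spin 0.0066
```

Call:
play_rows --targets '[{"gripper":-1,"tx":-0.08,"ty":0,"tz":0.05,"spin":0},{"gripper":-1,"tx":-0.2,"ty":0,"tz":0.14,"spin":0.006},{"gripper":-1,"tx":-0.3,"ty":0,"tz":0.26,"spin":0.006},{"gripper":-1,"tx":-0.323,"ty":0,"tz":0.38,"spin":0.006},{"gripper":-1,"tx":-0.323,"ty":0,"tz":0.5,"spin":0.006},{"gripper":-1,"tx":-0.323,"ty":0,"tz":0.6,"spin":0.006},{"gripper":-1,"tx":-0.323,"ty":0,"tz":0.68,"spin":0.006},{"gripper":-1,"tx":-0.323,"ty":0,"tz":0.738,"spin":0.006},{"gripper":-1,"tx":-0.323,"ty":0,"tz":0.738,"spin":0.006},{"gripper":-1,"tx":-0.323,"ty":0,"tz":0.738,"spin":0.006}]'

```text
clock: 3.68
position: [452.7, 200.2, 116.8]
ee_rot: [0.99, -0.139, 0.001, -0.001]
contact_force: [-0.4, 0.0, 0.9]
gripper_width: 85.5
```

```bash
python3 m.py 451.7 200.4 116 -16
python3 - <<'E'
from bench import *
from h import *
d=get_image("wrist");cv2.imwrite("pics/w4.png",d["frame"][:,:,::-1])
E
```

```text
pos [452.7 200.2 116.8] deg -16.01 F [-0.4  0.   0.9] w 85.5 clk 3.675 tilt [ 1.4e-03  9.0e-04 -1.0e+00]
tx ty tz [-0.0039  0.0002  0.0031] spin -0.0002
```

View pics/w4.png

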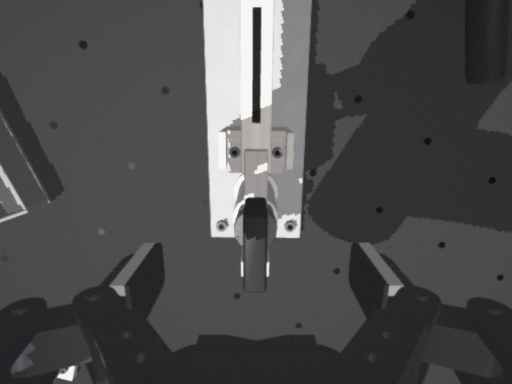

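Call:
play_rows --targets '[{"gripper":1,"tx":-0.004,"ty":0,"tz":0.003,"spin":0},{"gripper":1,"tx":-0.004,"ty":0,"tz":0.003,"spin":0},{"gripper":1,"tx":-0.004,"ty":0,"tz":0.003,"spin":0},{"gripper":1,"tx":-0.004,"ty":0,"tz":0.003,"spin":0},{"gripper":1,"tx":-0.004,"ty":0,"tz":0.003,"spin":0},{"gripper":1,"tx":-0.004,"ty":0,"tz":0.003,"spin":0},{"gripper":1,"tx":-0.004,"ty":0,"tz":0.003,"spin":0},{"gripper":1,"tx":-0.004,"ty":0,"tz":0.003,"spin":0}]'

```text
clock: 4.72
position: [451.7, 200.9, 115.5]
ee_rot: [0.99, -0.139, 0.001, -0.001]
contact_force: [-1.1, 5.2, 2.9]
gripper_width: 9.9
```

```bash
python3 m.py 451.7 200.4 116 74; python3 -c "
from bench import *
print(read_state()['joints'].round(3))"
```

```text
pos [451.7 200.9 115.5] deg -16.02 F [-1.1  5.2  2.9] w 9.9 clk 4.725 tilt [ 0.0014  0.0017 -1.    ]
tx ty tz [ 0.0004  0.0019 -0.0018] spin -2.0005
[ 0.747  0.276 -0.458 -0.    -0.835  0.544]
```

Call:
play_rows --targets '[{"gripper":1,"tx":0,"ty":0,"tz":0,"spin":-0.06},{"gripper":1,"tx":0,"ty":0,"tz":0,"spin":-0.16},{"gripper":1,"tx":0,"ty":0,"tz":0,"spin":-0.28},{"gripper":1,"tx":0,"ty":0,"tz":0,"spin":-0.4},{"gripper":1,"tx":0,"ty":0,"tz":0,"spin":-0.52},{"gripper":1,"tx":0,"ty":0,"tz":0,"spin":-0.64},{"gripper":1,"tx":0,"ty":0,"tz":0,"spin":-0.76},{"gripper":1,"tx":0,"ty":0,"tz":0,"spin":-0.88},{"gripper":1,"tx":0,"ty":0,"tz":0,"spin":-1.0}]'

```text
clock: 5.85
position: [451.9, 201.2, 115.6]
ee_rot: [0.968, 0.252, 0.001, -0.001]
contact_force: [-0.2, 6.3, 1.6]
gripper_width: 9.3
```

```bash
python3 m.py 451.7 200.4 116 74
```

```text
pos [451.9 201.2 115.6] deg 29.15 F [-0.2  6.3  1.6] w 9.3 clk 5.85 tilt [ 0.0019  0.0025 -1.    ]
tx ty tz [-0.0023  0.0025 -0.0017] spin -0.9968
```

Call:
play_rows --targets '[{"gripper":1,"tx":0,"ty":0,"tz":0,"spin":-0.12},{"gripper":1,"tx":0,"ty":0,"tz":0,"spin":-0.24},{"gripper":1,"tx":0,"ty":0,"tz":0,"spin":-0.36},{"gripper":1,"tx":0,"ty":0,"tz":0,"spin":-0.48},{"gripper":1,"tx":0,"ty":0,"tz":0,"spin":-0.6},{"gripper":1,"tx":0,"ty":0,"tz":0,"spin":-0.72},{"gripper":1,"tx":0,"ty":0,"tz":0,"spin":-0.84},{"gripper":1,"tx":0,"ty":0,"tz":0,"spin":-0.94},{"gripper":1,"tx":0,"ty":0,"tz":0,"spin":-1.0},{"gripper":1,"tx":0,"ty":0,"tz":0,"spin":-1.0}]'

```text
clock: 7.1
position: [451.6, 201.5, 115.6]
ee_rot: [0.799, 0.602, 0.002, -0.001]
contact_force: [-3.2, 8.3, 1.1]
gripper_width: 9.3
```

```bash
python3 m.py 451.7 200.4 116 74
python3 - <<'E'
from bench import *
from h import *
d=get_image("wrist");cv2.imwrite("pics/w5.png",d["frame"][:,:,::-1])
E
```

```text
pos [451.6 201.5 115.6] deg 73.99 F [-3.2  8.3  1.1] w 9.3 clk 7.1 tilt [ 0.0016  0.003  -1.    ]
tx ty tz [-0.0042  0.0015 -0.0018] spin -0.0003
```

View pics/w5.png

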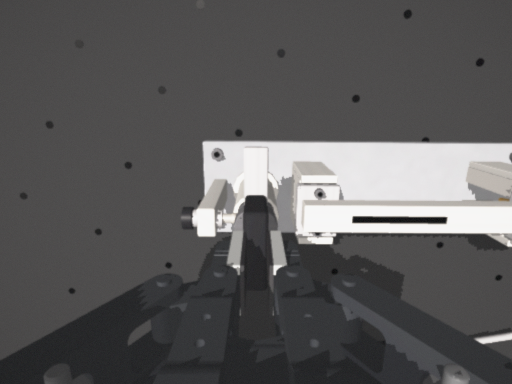

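Call:
play_rows --targets '[{"gripper":-1,"tx":0,"ty":0,"tz":0,"spin":0},{"gripper":-1,"tx":0,"ty":0,"tz":0,"spin":0},{"gripper":-1,"tx":0,"ty":0,"tz":0,"spin":0},{"gripper":-1,"tx":0,"ty":0,"tz":0,"spin":0},{"gripper":-1,"tx":0,"ty":0,"tz":-0.1,"spin":0},{"gripper":-1,"tx":0,"ty":0,"tz":-0.25,"spin":0},{"gripper":-1,"tx":0,"ty":0,"tz":-0.4,"spin":0.2},{"gripper":-1,"tx":0,"ty":0,"tz":-0.5,"spin":0.4},{"gripper":-1,"tx":0,"ty":0,"tz":-0.55,"spin":0.6},{"gripper":-1,"tx":0,"ty":0,"tz":-0.55,"spin":0.8},{"gripper":-1,"tx":0,"ty":0,"tz":-0.55,"spin":1.0},{"gripper":-1,"tx":0,"ty":0,"tz":-0.55,"spin":1.0}]'

```text
clock: 8.65
position: [451.1, 199.7, 252.6]
ee_rot: [0.968, 0.251, -0.0, 0.0]
contact_force: [0.4, 0.4, -0.2]
gripper_width: 85.5
```

```bash
python3 m.py 545 173.1 240 -16.1
```

```text
pos [451.1 199.7 252.6] deg 29.05 F [ 0.4  0.4 -0.2] w 85.5 clk 8.65 tilt [-3.e-04 -3.e-04 -1.e+00]
tx ty tz [0.2766 0.2753 0.0502] spin 1.0033
```

Call:
play_rows --targets '[{"gripper":-1,"tx":0.03,"ty":0.03,"tz":0,"spin":0.1},{"gripper":-1,"tx":0.08,"ty":0.08,"tz":0.01,"spin":0.3},{"gripper":-1,"tx":0.14,"ty":0.14,"tz":0.02,"spin":0.5},{"gripper":-1,"tx":0.2,"ty":0.2,"tz":0.03,"spin":0.7},{"gripper":-1,"tx":0.25,"ty":0.25,"tz":0.04,"spin":0.88},{"gripper":-1,"tx":0.277,"ty":0.275,"tz":0.05,"spin":1.0},{"gripper":-1,"tx":0.277,"ty":0.275,"tz":0.05,"spin":1.0},{"gripper":-1,"tx":0.277,"ty":0.275,"tz":0.05,"spin":1.0}]'

```text
clock: 9.65
position: [544.8, 173.3, 240.1]
ee_rot: [0.99, -0.138, -0.0, 0.0]
contact_force: [-0.0, -0.3, -0.1]
gripper_width: 85.3
```

```bash
python3 m.py 590.8 159.9 70 -16.1
python3 - <<'E'
from bench import *
from h import *
d=get_image("wrist");cv2.imwrite("pics/w6.png",d["frame"][:,:,::-1]);np.savez("w6.npz",**d)
e=np.array([np.cos(np.radians(-16.1)),np.sin(np.radians(-16.1))]);b=np.array([562,168.2])
for n,p in dict(bar=[*b,82],fit=[*(b+74*e),101],foot=[*(b-85*e),82],h=[*(b+60*e),82]).items(): print(n,proj(d,np.array(p)).round(1))
E
```

```text
pos [544.8 173.3 240.1] deg -15.9 F [-0.  -0.3 -0.1] w 85.3 clk 9.65 tilt [-3.e-04 -2.e-04 -1.e+00]
tx ty tz [0.1916 0.001  0.6805] spin 0.0045
bar [[256.2 158.2]]
fit [[256.5  77.8]]
foot [[256.  236.9]]
h [[256.4  95.2]]
```

View pics/w6.png

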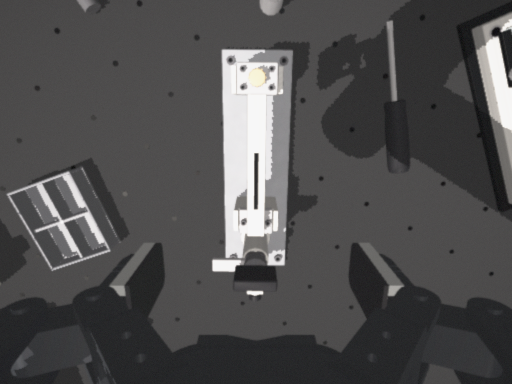

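Call:
play_rows --targets '[{"gripper":-1,"tx":0.06,"ty":0,"tz":0.06,"spin":0.006},{"gripper":-1,"tx":0.14,"ty":0.001,"tz":0.16,"spin":0.006},{"gripper":-1,"tx":0.19,"ty":0.002,"tz":0.28,"spin":0.006},{"gripper":-1,"tx":0.191,"ty":0.002,"tz":0.4,"spin":0.006},{"gripper":-1,"tx":0.191,"ty":0.002,"tz":0.5,"spin":0.006},{"gripper":-1,"tx":0.191,"ty":0.002,"tz":0.58,"spin":0.006},{"gripper":-1,"tx":0.191,"ty":0.002,"tz":0.64,"spin":0.006},{"gripper":-1,"tx":0.191,"ty":0.002,"tz":0.68,"spin":0.006},{"gripper":-1,"tx":0.191,"ty":0.002,"tz":0.68,"spin":0.006},{"gripper":-1,"tx":0.191,"ty":0.002,"tz":0.68,"spin":0.006}]'

```text
clock: 10.95
position: [591.5, 159.9, 70.9]
ee_rot: [0.99, -0.142, 0.001, -0.0]
contact_force: [0.4, -0.4, 0.2]
gripper_width: 85.6
```

```bash
python3 m.py 590.7 159.5 70 -16.2
python3 - <<'E'
from bench import *
from h import *
d=get_image("wrist");cv2.imwrite("pics/w7.png",d["frame"][:,:,::-1]);np.savez("w7.npz",**d)
d=get_image("scene");cv2.imwrite("pics/s7.png",cv2.resize(d["frame"][150:270,260:380,::-1],None,fx=5,fy=5))
E
```

```text
pos [591.5 159.9  70.9] deg -16.3 F [ 0.4 -0.4  0.2] w 85.6 clk 10.95 tilt [ 1.5e-03  6.0e-04 -1.0e+00]
tx ty tz [-0.0026  0.0023  0.0037] spin -0.0021
```

View pics/w7.png

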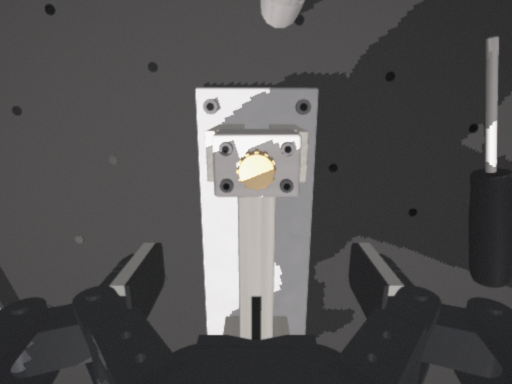

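View pics/s7.png

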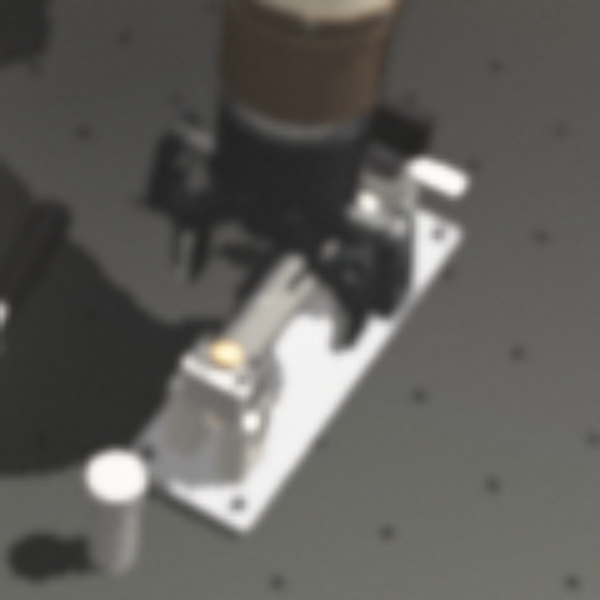

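Run:
```python
from h import *
d=np.load("w7.npz")
f=back(d,257,168.5,101);print(f)
e=np.array([np.cos(np.radians(-16.3)),np.sin(np.radians(-16.3))])
p=np.array([591.5,159.9]); print("along",(f[:2]-p)@e,"lat",(f[:2]-p)@[-e[1],e[0]])
h=back(d,257,195.5,90);print("head edge",(h[:2]-p)@e)
for v in (215,300):print("bar lat",(back(d,256.2,v,82)[:2]-p)@[-e[1],e[0]])
```

```text
[635.42382405 146.53519682 101.        ]
along 45.90937408558442 lat -0.49965367606504324
head edge 31.613850572710607
bar lat -0.14138022346090798
bar lat -0.0963913207075414
```

Call:
play_rows --targets '[{"gripper":1,"tx":0.002,"ty":0,"tz":0.003,"spin":0},{"gripper":1,"tx":0.002,"ty":0,"tz":0.003,"spin":0},{"gripper":1,"tx":0.002,"ty":0,"tz":0.003,"spin":0},{"gripper":1,"tx":0.002,"ty":0,"tz":0.003,"spin":0},{"gripper":1,"tx":0.002,"ty":0,"tz":0.003,"spin":0},{"gripper":1,"tx":0.002,"ty":0,"tz":0.003,"spin":0},{"gripper":1,"tx":0.002,"ty":0,"tz":0.003,"spin":0},{"gripper":1,"tx":0.002,"ty":0,"tz":0.003,"spin":0}]'

```text
clock: 12.05
position: [591.5, 159.6, 69.7]
ee_rot: [0.99, -0.142, 0.0, -0.0]
contact_force: [-1.5, 0.8, 3.9]
gripper_width: 15.2
```

```bash
python3 m.py 590.7 159.5 70 -16.2;python3 - <<'E'
from bench import *
from h import *
d=get_image("wrist");cv2.imwrite("pics/w8.png",d["frame"][:,:,::-1]);np.savez("w8.npz",**d)
E
```

```text
pos [591.5 159.6  69.7] deg -16.3 F [-1.5  0.8  3.9] w 15.2 clk 12.05 tilt [ 4.e-04  2.e-04 -1.e+00]
tx ty tz [-0.003   0.0014 -0.001 ] spin -0.0023
```

View pics/w8.png

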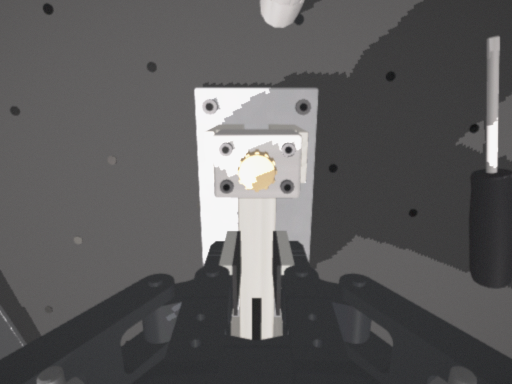

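Call:
play_rows --targets '[{"gripper":1,"tx":0,"ty":0,"tz":-0.005,"spin":0},{"gripper":1,"tx":0,"ty":0,"tz":-0.015,"spin":0},{"gripper":1,"tx":0,"ty":0,"tz":-0.03,"spin":0},{"gripper":1,"tx":0,"ty":0,"tz":-0.045,"spin":0},{"gripper":1,"tx":0,"ty":0,"tz":-0.055,"spin":0},{"gripper":1,"tx":0,"ty":0,"tz":-0.06,"spin":0},{"gripper":1,"tx":0,"ty":0,"tz":-0.06,"spin":0}]'

```text
clock: 12.98
position: [591.4, 159.5, 84.6]
ee_rot: [0.99, -0.142, 0.0, -0.0]
contact_force: [0.3, 0.6, -5.0]
gripper_width: 15.4
```

```bash
python3 m.py 590.7 159.5 70 -16.2;python3 - <<'E'
from bench import *
from h import *
print(read_state()["wrist_torque"])
d=get_image("wrist");cv2.imwrite("pics/w9.png",d["frame"][:,:,::-1]);np.savez("w9.npz",**d)
E
```

```text
pos [591.4 159.5  84.6] deg -16.32 F [ 0.3  0.6 -5. ] w 15.4 clk 12.975 tilt [ 2.e-04  1.e-04 -1.e+00]
tx ty tz [-0.0027  0.0007  0.0583] spin -0.0026
[0.01624705 0.01353259 0.04885082]
```

View pics/w9.png

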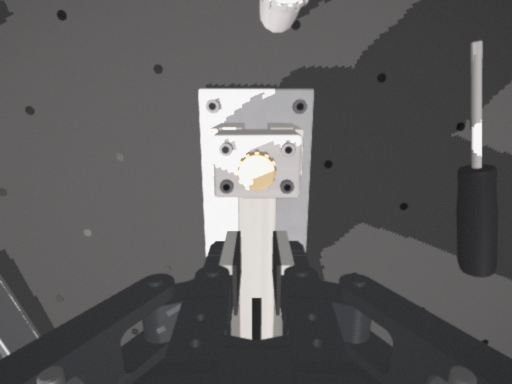

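Call:
play_rows --targets '[{"gripper":1,"tx":0,"ty":0,"tz":-0.01,"spin":0},{"gripper":1,"tx":0,"ty":0,"tz":-0.04,"spin":0},{"gripper":1,"tx":0,"ty":0,"tz":-0.1,"spin":0},{"gripper":1,"tx":0,"ty":0,"tz":-0.17,"spin":0},{"gripper":1,"tx":0,"ty":0,"tz":-0.24,"spin":0},{"gripper":1,"tx":0,"ty":0,"tz":-0.31,"spin":0},{"gripper":1,"tx":0,"ty":0,"tz":-0.37,"spin":0},{"gripper":1,"tx":0,"ty":0,"tz":-0.4,"spin":0},{"gripper":1,"tx":0,"ty":0,"tz":-0.4,"spin":0}]'

```text
clock: 14.15
position: [591.5, 159.6, 185.1]
ee_rot: [0.99, -0.142, 0.0, -0.0]
contact_force: [-0.3, -0.4, -4.9]
gripper_width: 15.6
```

```bash
python3 m.py 549.4 -157 190 6.9;python3 - <<'E'
from bench import *
from h import *
s=read_state();print(s["wrist_torque"],s["joints"].round(2))
d=get_image("wrist");cv2.imwrite("pics/w10.png",d["frame"][:,:,::-1]);np.savez("w10.npz",**d)
E
```

```text
pos [591.5 159.6 185.1] deg -16.31 F [-0.3 -0.4 -4.9] w 15.6 clk 14.15 tilt [ 1.e-03  7.e-04 -1.e+00]
tx ty tz [ 0.194   1.2628 -0.0208] spin -0.5159
[ 0.02495072  0.02032716 -0.03949547] [ 0.53  0.39 -0.08 -0.   -1.1   0.76]
```

View pics/w10.png

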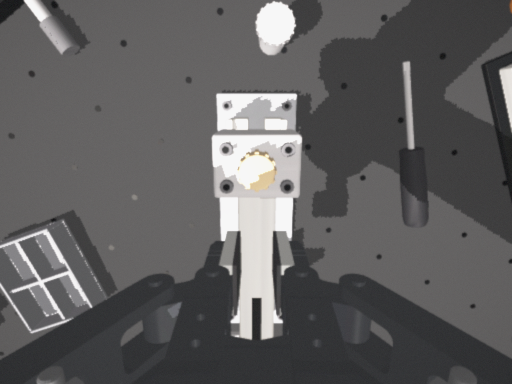

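Call:
play_rows --targets '[{"gripper":1,"tx":0,"ty":0.02,"tz":0,"spin":0},{"gripper":1,"tx":0.0,"ty":0.07,"tz":0,"spin":-0.02},{"gripper":1,"tx":0.02,"ty":0.15,"tz":0,"spin":-0.07},{"gripper":1,"tx":0.04,"ty":0.24,"tz":0,"spin":-0.14},{"gripper":1,"tx":0.06,"ty":0.34,"tz":0,"spin":-0.21},{"gripper":1,"tx":0.08,"ty":0.44,"tz":0,"spin":-0.28},{"gripper":1,"tx":0.1,"ty":0.54,"tz":0,"spin":-0.35},{"gripper":1,"tx":0.11,"ty":0.64,"tz":0,"spin":-0.42},{"gripper":1,"tx":0.12,"ty":0.73,"tz":0,"spin":-0.48},{"gripper":1,"tx":0.13,"ty":0.8,"tz":0,"spin":-0.51},{"gripper":1,"tx":0.13,"ty":0.83,"tz":0,"spin":-0.516},{"gripper":1,"tx":0.13,"ty":0.83,"tz":0,"spin":-0.516}]'

```text
clock: 15.7
position: [563.9, -49.3, 184.3]
ee_rot: [0.998, 0.06, -0.0, -0.0]
contact_force: [0.2, 0.4, -4.9]
gripper_width: 14.8
```

```bash
python3 m.py 549.4 -157 190 6.9;python3 - <<'E'
from bench import *
from h import *
s=read_state();print(s["wrist_torque"],s["joints"].round(2))
d=get_image("wrist");cv2.imwrite("pics/w11.png",d["frame"][:,:,::-1]);np.savez("w11.npz",**d)
cv2.imwrite("pics/w11c.png",cv2.resize(d["frame"][30:300,300:512,::-1],None,fx=2.2,fy=2.2,interpolation=cv2.INTER_CUBIC))
E
```

```text
pos [563.9 -49.3 184.3] deg 6.84 F [ 0.2  0.4 -4.9] w 14.8 clk 15.7 tilt [-3.e-04  0.e+00 -1.e+00]
tx ty tz [-0.1087  0.4207 -0.0227] spin -0.0013
[ 0.04954832 -0.00723838  0.02618955] [ 0.2   0.32 -0.2  -0.   -1.06  1.49]
```

View pics/w11.png

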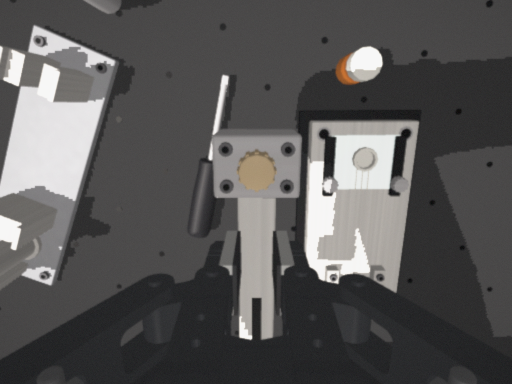

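View pics/w11c.png

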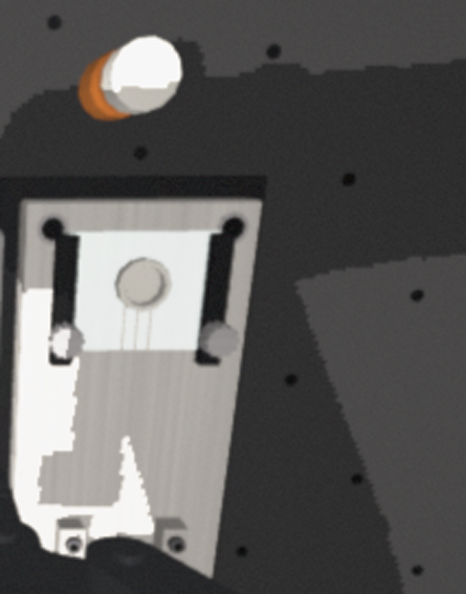

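Run:
```python
from h import *
d=np.load("w11.npz")
g=lambda a,b,z: back(d,300+a/2.2-.3,30+b/2.2-.3,z)
W=g(143,283,36);print("well",W)
A=g(22,200,26);B=g(262,200,26);C=g(212,578,26);Dd=g(9,480,26)
for n,v in (("far",B-A),("right",B-C),("left",A-Dd)): print(n,np.linalg.norm(v),np.degrees(np.arctan2(v[1],v[0])))
print(A,B)
s1,s2=g(73,545,30),g(177,545,30);print(s1,s2,(s1+s2)/2)
t=np.load("top0.npz");w=cloud(t)
s=w[155:250,285:345].reshape(-1,3)
for lo,hi in((24,29),):
  q=s[(s[:,2]>lo)&(s[:,2]<hi)];print(cv2.minAreaRect(q[:,:2].astype(np.float32)))
# held arm fitting & head edge relative to tcp
e=np.array([np.cos(np.radians(6.84)),np.sin(np.radians(6.84))]);p=np.array([563.9,-49.3]);n=np.array([-e[1],e[0]])
for nm,f in dict(fit=back(d,257,171,215.6),edge=back(d,257,196,204.6),b1=back(d,256.5,215,196.6),b2=back(d,256.5,310,196.6)).items(): print(nm,(f[:2]-p)@e,(f[:2]-p)@n)
```

```text
well [ 595.41871247 -151.49378336   36.        ]
far 105.27132068244612 -83.2140113293524
right 189.7779917913107 7.19665034276404
left 134.54849871928468 6.749075095265605
[623.91007476 -94.6610465   26.        ] [ 636.34905415 -199.19488193   26.        ]
[ 460.74541516 -147.0499413    30.        ] [ 466.8903339  -198.70173945   30.        ] [ 463.81787453 -172.87584037   30.        ]
((520.0604248046875, -160.04713439941406), (219.44610595703125, 103.96534729003906), 7.217266082763672)
fit 45.04628689749323 -0.8822002493380164
edge 31.605232889788944 -0.9043410540789181
b1 19.900548650353528 -0.6849103575510496
b2 -32.12137359722676 -0.6474293409638862
```

```bash
python3 m.py 550.5 -156.4 170 7.0
```

```text
pos [564.1 -48.9 184.4] deg 6.88 F [-0.6 -0.6 -3.6] w 15.5 clk 15.75 tilt [ 0.e+00  1.e-04 -1.e+00]
tx ty tz [-0.1057  0.4206  0.0575] spin -0.0026
```

Call:
play_rows --targets '[{"gripper":1,"tx":-0.005,"ty":0.02,"tz":0,"spin":-0.003},{"gripper":1,"tx":-0.017,"ty":0.07,"tz":0,"spin":-0.003},{"gripper":1,"tx":-0.037,"ty":0.15,"tz":0,"spin":-0.003},{"gripper":1,"tx":-0.06,"ty":0.24,"tz":0.01,"spin":-0.003},{"gripper":1,"tx":-0.08,"ty":0.32,"tz":0.02,"spin":-0.003},{"gripper":1,"tx":-0.095,"ty":0.38,"tz":0.035,"spin":-0.003},{"gripper":1,"tx":-0.103,"ty":0.41,"tz":0.05,"spin":-0.003},{"gripper":1,"tx":-0.106,"ty":0.421,"tz":0.057,"spin":-0.003},{"gripper":1,"tx":-0.106,"ty":0.421,"tz":0.057,"spin":-0.003},{"gripper":1,"tx":-0.106,"ty":0.421,"tz":0.057,"spin":-0.003}]'

```text
clock: 17.0
position: [550.9, -156.0, 170.3]
ee_rot: [0.998, 0.062, 0.0, 0.0]
contact_force: [0.2, -0.3, -3.6]
gripper_width: 15.4
```

```bash
python3 m.py 550.5 -156.4 101.7 7.0;python3 - <<'E'
from bench import *
from h import *
d=get_image("wrist");cv2.imwrite("pics/w12.png",d["frame"][:,:,::-1]);np.savez("w12.npz",**d)
d=get_image("scene");cv2.imwrite("pics/s12.png",cv2.resize(d["frame"][120:240,160:280,::-1],None,fx=5,fy=5,interpolation=cv2.INTER_CUBIC))
E
```

```text
pos [ 550.9 -156.   170.3] deg 7.09 F [ 0.2 -0.3 -3.6] w 15.4 clk 17.0 tilt [ 4.e-04  0.e+00 -1.e+00]
tx ty tz [-0.0019  0.0014  0.2745] spin 0.0019
```

View pics/w12.png

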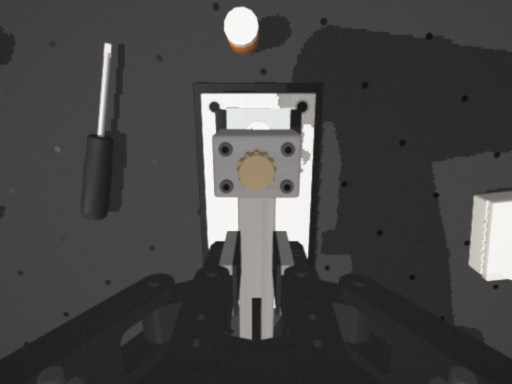

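View pics/s12.png

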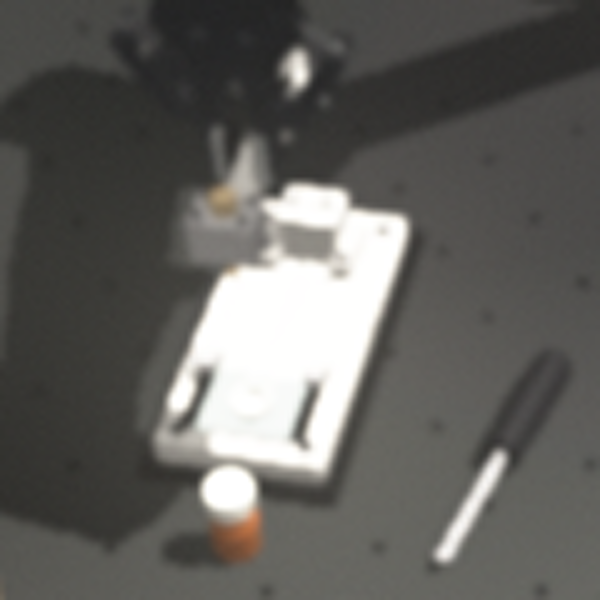

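Run:
```python
from h import *
d=np.load("w12.npz");f=d["frame"]
cv2.imwrite("pics/w12c.png",cv2.resize(f[75:260,185:330,::-1],None,fx=3.2,fy=3.2,interpolation=cv2.INTER_CUBIC))
g=f.mean(2)
for v in (100,125,160,200,230): print(v,g[v,190:215].astype(int).tolist(),g[v,300:328].astype(int).tolist())
print(g[225,228:290].astype(int).tolist())
```

```text
100 [66, 70, 69, 63, 51, 62, 61, 61, 61, 64, 102, 198, 244, 246, 245, 246, 246, 246, 245, 244, 241, 237, 234, 228, 228] [131, 121, 121, 123, 126, 132, 141, 150, 156, 157, 157, 157, 156, 157, 144, 104, 46, 28, 30, 30, 30, 30, 36, 44, 44, 44, 45, 45]
125 [69, 69, 71, 69, 65, 61, 60, 60, 58, 61, 60, 81, 178, 243, 246, 246, 246, 246, 246, 245, 245, 245, 245, 245, 242] [51, 106, 161, 204, 240, 242, 243, 243, 242, 242, 233, 174, 155, 137, 78, 38, 30, 32, 31, 31, 38, 40, 53, 68, 71, 70, 69, 71]
160 [68, 69, 69, 69, 68, 70, 65, 52, 59, 58, 59, 58, 61, 107, 206, 245, 246, 246, 245, 246, 245, 244, 232, 144, 129] [159, 214, 219, 178, 163, 159, 163, 181, 210, 226, 242, 236, 162, 62, 33, 30, 28, 31, 30, 39, 54, 70, 70, 70, 70, 70, 70, 70]
200 [70, 71, 69, 71, 71, 70, 68, 68, 66, 58, 52, 55, 53, 55, 61, 109, 210, 245, 246, 245, 245, 245, 245, 245, 244] [243, 243, 243, 243, 243, 243, 243, 243, 243, 241, 205, 83, 33, 34, 37, 30, 32, 35, 43, 57, 67, 69, 69, 72, 69, 71, 68, 71]
230 [70, 69, 70, 69, 70, 67, 69, 70, 70, 68, 65, 52, 54, 52, 51, 54, 78, 179, 244, 245, 245, 245, 245, 245, 245] [243, 243, 243, 243, 243, 243, 242, 242, 231, 114, 40, 28, 29, 32, 30, 34, 47, 48, 61, 70, 69, 69, 71, 69, 68, 68, 63, 51]
[245, 245, 245, 245, 245, 244, 245, 245, 245, 239, 178, 153, 157, 156, 158, 158, 159, 159, 157, 158, 158, 159, 158, 156, 157, 156, 157, 156, 157, 160, 160, 160, 159, 156, 154, 154, 153, 154, 156, 156, 157, 159, 162, 163, 161, 155, 155, 207, 242, 244, 245, 245, 244, 243, 243, 244, 245, 245, 244, 244, 244, 243]
```

View pics/w12c.png

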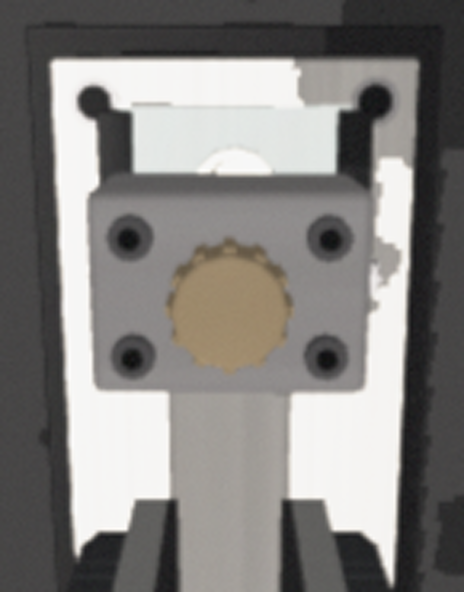

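Run:
```python
from h import *
d=np.load("w12.npz")
a=np.radians(7.09);e=np.array([np.cos(a),np.sin(a)]);n=np.array([-e[1],e[0]]);p=np.array([550.9,-156.0])
L=lambda u,v,z:((back(d,u,v,z)[:2]-p)@e,(back(d,u,v,z)[:2]-p)@n)
for u,v in((257.85,230),(258.1,200),(258.05,160),(258.05,100)):print("stage",L(u,v,26))
print("bar",L(256.4,225,182.6),"fit",L(185+230/3.2,75+304/3.2,201.6),"wellfar",L(185+236/3.2,75+148/3.2,36), "edge far",L(258,75+58/3.2,26))
```

```text
stage (np.float64(-53.43423017189735), np.float64(-2.1320342279360016))
stage (np.float64(-21.508389223427773), np.float64(-2.3682147503803095))
stage (np.float64(18.424164563407064), np.float64(-2.298152023002513))
stage (np.float64(73.29175362001048), np.float64(-2.269787039705332))
bar (np.float64(14.87342467378456), np.float64(-0.6213986725389515)) fit (np.float64(45.4367632332913), np.float64(-0.822430026213145)) wellfar (np.float64(55.04147618932741), np.float64(-2.8454039595642007)) edge far (np.float64(79.2275962100531), np.float64(-2.221710447731085))
```

Call:
play_rows --targets '[{"gripper":1,"tx":-0.003,"ty":0.003,"tz":0.01,"spin":0},{"gripper":1,"tx":-0.003,"ty":0.003,"tz":0.035,"spin":0},{"gripper":1,"tx":-0.003,"ty":0.003,"tz":0.075,"spin":0},{"gripper":1,"tx":-0.003,"ty":0.003,"tz":0.12,"spin":0},{"gripper":1,"tx":-0.003,"ty":0.003,"tz":0.165,"spin":0},{"gripper":1,"tx":-0.003,"ty":0.003,"tz":0.205,"spin":0},{"gripper":1,"tx":-0.003,"ty":0.003,"tz":0.24,"spin":0},{"gripper":1,"tx":-0.003,"ty":0.003,"tz":0.262,"spin":0},{"gripper":1,"tx":-0.003,"ty":0.003,"tz":0.272,"spin":0},{"gripper":1,"tx":-0.003,"ty":0.003,"tz":0.274,"spin":0},{"gripper":1,"tx":-0.003,"ty":0.003,"tz":0.274,"spin":0},{"gripper":1,"tx":-0.003,"ty":0.003,"tz":0.274,"spin":0}]'

```text
clock: 18.6
position: [550.2, -157.3, 102.0]
ee_rot: [0.998, 0.061, 0.0, 0.0]
contact_force: [-0.5, 0.3, -4.3]
gripper_width: 15.3
```

```bash
python3 m.py 550.5 -156.4 101.7 7.0;python3 - <<'E'
from bench import *
from h import *
for n,(v0,v1,u0,u1) in dict(wrist=(75,260,185,330),scene=(130,240,170,270),top=(140,250,280,350)).items():
    d=get_image(n);np.savez(n+"13.npz",**d)
    cv2.imwrite(f"pics/{n}13c.png",cv2.resize(d["frame"][v0:v1,u0:u1,::-1],None,fx=5.4 if n!="wrist" else 3.2,fy=5.4 if n!="wrist" else 3.2,interpolation=cv2.INTER_CUBIC))
E
```

```text
pos [ 550.2 -157.3  102. ] deg 7.05 F [-0.5  0.3 -4.3] w 15.3 clk 18.6 tilt [ 7.e-04 -0.e+00 -1.e+00]
tx ty tz [ 0.0018 -0.0035  0.0012] spin 0.001
```

View pics/wrist13c.png

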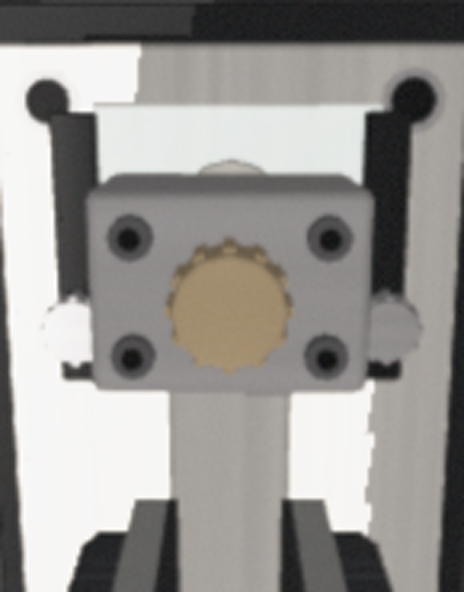

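View pics/scene13c.png

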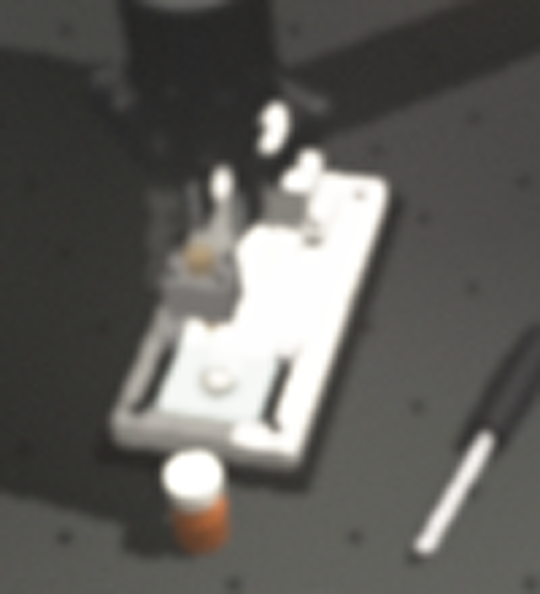

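View pics/top13c.png

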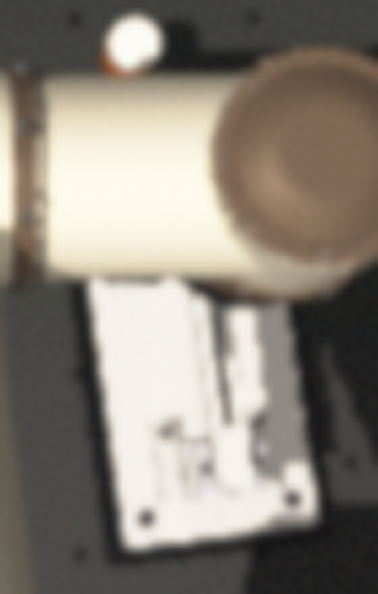

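Run:
```python
from h import *
d=np.load("wrist13.npz");g=d["frame"].mean(2)
a=np.radians(7.05);e=np.array([np.cos(a),np.sin(a)]);n=np.array([-e[1],e[0]]);p=np.array([550.2,-157.3])
def edge(v,u0,u1,rising):
    r=np.convolve(g[v],[1,1,0,-1,-1],"same")[u0:u1]; i=np.argmax(r if rising else -r); return u0+i
L=lambda u,v,z:tuple(np.round([(back(d,u,v,z)[:2]-p)@e,(back(d,u,v,z)[:2]-p)@n],2))
C=lambda x,y:(185+x/3.2-.3,75+y/3.2-.3)
for nm,x,y,z in [("screws",230.5,99.5,26),("chip",230,110,29),("knobs",231.5,330,38),("wellfar",231,160,36),("fit",230.5,304,133.3),("headedge",231,389,122.3),("bar",231.5,440,114.3),("far",231,43,26)]: print(nm,L(*C(x,y),z))
for v in(95,120,150,200): print(v,[ (int(x)) for x in g[v,170:200]],[int(x) for x in g[v,310:340]])
s=np.load("scene13.npz")
b=p-29.5*e
for nm,q in dict(nozz=[*(b+74*e),67.3],well=[595.4,-151.5,36],well2=[594.3,-151.8,36],fit=[*(b+74*e),133.3],sad=[447.2,-169.1,62]).items():
    u=proj(s,np.array(q))[0];print(nm,u.round(1),((u-[170,130]+.4)*5.4).round(0))
```

```text
screws (np.float64(68.74), np.float64(-0.99))
chip (np.float64(66.57), np.float64(-0.88))
knobs (np.float64(19.88), np.float64(-1.16))
wellfar (np.float64(56.43), np.float64(-1.07))
fit (np.float64(45.53), np.float64(-0.79))
headedge (np.float64(31.46), np.float64(-0.86))
bar (np.float64(21.28), np.float64(-0.95))
far (np.float64(80.46), np.float64(-1.11))
95 [71, 70, 71, 69, 61, 59, 65, 67, 66, 65, 67, 82, 181, 244, 246, 246, 246, 246, 246, 246, 246, 246, 246, 246, 245, 245, 246, 246, 245, 245] [161, 161, 159, 160, 160, 160, 160, 160, 161, 160, 162, 162, 163, 161, 161, 160, 160, 159, 159, 157, 145, 105, 49, 30, 32, 31, 30, 33, 30, 37]
120 [70, 72, 68, 73, 70, 66, 56, 62, 64, 65, 64, 65, 68, 112, 209, 245, 246, 246, 246, 246, 246, 246, 246, 246, 246, 245, 246, 246, 246, 245] [31, 31, 45, 102, 159, 164, 162, 161, 163, 161, 164, 164, 162, 163, 163, 161, 160, 160, 157, 131, 56, 30, 30, 30, 33, 32, 31, 33, 46, 45]
150 [71, 70, 70, 71, 71, 71, 69, 67, 58, 60, 61, 61, 63, 64, 70, 121, 217, 245, 246, 246, 246, 246, 246, 246, 246, 246, 246, 245, 246, 246] [34, 64, 120, 160, 161, 160, 161, 161, 164, 164, 164, 162, 164, 163, 161, 160, 159, 138, 75, 33, 33, 33, 31, 31, 30, 33, 43, 45, 46, 42]
200 [71, 71, 70, 72, 73, 74, 73, 72, 72, 73, 71, 67, 56, 60, 59, 60, 61, 62, 97, 195, 245, 246, 246, 246, 246, 246, 246, 246, 246, 245] [164, 161, 161, 161, 161, 161, 164, 161, 163, 163, 161, 160, 161, 160, 139, 76, 38, 34, 30, 31, 30, 29, 35, 44, 45, 41, 42, 48, 44, 43]
nozz [208.3 191.5] [209. 334.]
well [209.3 198.8] [214. 374.]
well2 [209.4 198.5] [215. 372.]
fit [205.8 175.5] [195. 248.]
sad [222.  159.9] [283. 164.]
```

Run:
```python
from h import *
a=np.load("w8.npz");b=np.load("wrist13.npz")
for nm,(v0,v1,u0,u1) in dict(head=(140,190,220,240),bar=(200,228,245,268),slotend=(290,330,243,250)).items():
    print(nm,np.median(a["depth"][v0:v1,u0:u1]),np.median(b["depth"][v0:v1,u0:u1]))
A=a["frame"].mean(2)[125:200,205:305].astype(np.float32);B=b["frame"].mean(2)[125:200,205:305].astype(np.float32)
print(cv2.phaseCorrelate(cv2.Canny(A.astype(np.uint8),40,90).astype(np.float32),cv2.Canny(B.astype(np.uint8),40,90).astype(np.float32)))
d=b;w=cloud(d)
print("head top z",np.nanmedian(w[145:185,220:238,2]),"bar z near",np.nanmedian(w[202:225,246:266,2]),np.nanmedian(w[300:335,243:249,2]))
s=np.load("scene13.npz");ws=cloud(s)
q=ws[130:240,170:270].reshape(-1,3);
```

```text
head 132.96231 133.0205
bar 147.17654 147.10544
slotend 161.42136 161.59451
((-0.13591946728463, 0.5976103129855304), 0.43147467447916665)
head top z 121.13503254314628 bar z near 113.8749750077178 113.75201586445647
```

Call:
play_rows --targets '[{"gripper":1,"tx":-0.002,"ty":-0.001,"tz":0,"spin":0},{"gripper":1,"tx":-0.002,"ty":-0.001,"tz":0,"spin":0},{"gripper":1,"tx":-0.002,"ty":-0.001,"tz":0,"spin":0},{"gripper":1,"tx":-0.002,"ty":-0.001,"tz":0,"spin":0},{"gripper":1,"tx":-0.002,"ty":-0.001,"tz":0,"spin":0},{"gripper":1,"tx":-0.002,"ty":-0.001,"tz":0,"spin":0}]'

```text
clock: 19.5
position: [549.4, -157.1, 101.7]
ee_rot: [0.998, 0.061, -0.0, 0.0]
contact_force: [0.5, -0.5, -4.6]
gripper_width: 15.1
```

```bash
python3 m.py 550.5 -156.4 101.7 7.0;python3 - <<'E'
from bench import *
from h import *
print(np.abs(read_state()["joint_vel"]).max())
d=get_image("scene");cv2.imwrite("pics/s14.png",cv2.resize(d["frame"][:,:,::-1],None,fx=1.5,fy=1.5))
E
```

```text
pos [ 549.4 -157.1  101.7] deg 7.04 F [ 0.5 -0.5 -4.6] w 15.1 clk 19.5 tilt [-0. -0. -1.]
tx ty tz [ 0.0045 -0.0024 -0.0002] spin 0.001
0.0011746064529134777
```

View pics/s14.png

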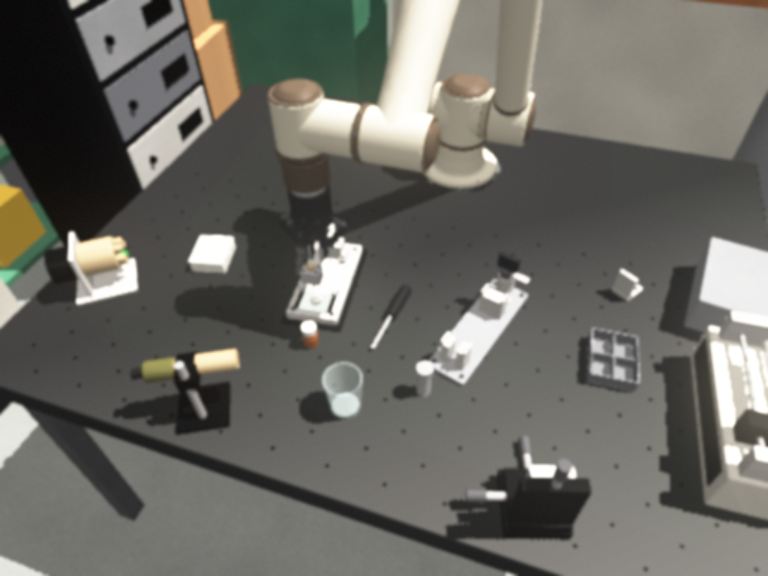

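```bash
python3 -c "
from bench import *
print(job_done())"
```

```text
the job is handed in; nothing more can be done
None
```

I turned the latch knob 90° anticlockwise. The wrist picture afterwards showed the finger swung aside. I then gripped the nozzle arm at about x = +29 mm, lifted it straight up and carried it to the stage. The job was handed in at 19.5 s with the arm still held there.

**Last checks**
- **Level:** the bar's top read z ≈ 113.8 mm at both ends of its visible part. The wrist camera's view of the bar was the same before lifting and after, so the arm had not slipped or tilted.
- **Still:** joint speeds were at most about 0.001 rad/s. The load on the wrist was about 4.6 N, which is only the arm's weight.
- **Height:** the bar's centre is at about 107 mm, so the foot's underside is about 20 mm above the pin tips.
- **Alignment:** the arm is at 7.04°, and I measured the stage at about 7°.
- **Bystanders:** by eye in the last scene picture, all the bystanders are where they were at the start.

**Where the checks disagreed:** the wrist camera put the arm within about 0.2 mm of the stage's centreline, while the top camera put it about 1 mm to one side. Along the stage the estimates spread by 1 to 1.5 mm. Both are within the 2 mm calibration. The nozzle over the well and the foot over the saddle could not be seen directly in the wrist and top views. Their positions rest on these measurements and a coarse match in the scene camera.

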